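Open the push-to-open bench cupboard

ROBOT

A 6-joint arm with a two-finger parallel gripper is mounted at the origin on the work surface. World frame = base frame: x ahead of the robot, y to its left, z up, the work surface at z = 0. Lengths are in m, angles in rad, forces in N, time in s.
With the tool pointing down it reaches from about 0.375 to 0.825 m from the base axis. Payload 5.5 kg.
Tool frame: the origin (TCP) lies midway between the tips of the shut fingers; the grasp point (between the pads) lies 19 mm behind it; z points along the fingers, y is the direction in which the jaws open and shut (so a half turn about z gives the same grasp; the last joint's range is limited). The gripper opens to 85 mm and grips with 20 to 120 N. Pads are 22 mm wide; open, the fingers measure 114 mm over their backs; the gripper's body (76 mm by 85 mm) begins 54 mm behind the grasp point. The pads swing forward as they close: fully open they stand 13 mm farther back than shut.
Start: joints at [-1.124, 0.314, -0.047, 1.21, 0, 1.571], TCP at [0.259, -0.541, 0.231] pointing down, gripper open.
Joint ranges: [-2.67, 2.67], [-0.69, 1.73], [-1.03, 1.25], [-2.08, 2.16], [-1.42, 1.45], [-3.14, 3.14]. Speed limits (rad/s): [2.39, 2.39, 3.01, 3.14, 3.14, 3.14].

INTERFACE

Orientations are given as a 3x3 rotation matrix whose columns are the frame's x, y, z axes.
In Python, from cell import r, fingers, read_camera gives the robot as it stands. Calls block until the motion is done:
- r.move_ptp(position, orientation): joint-space move of the TCP to a pose.
- r.move_linear(position, attitude=None, rate=0.15): straight line of the TCP; attitude=None keeps the orientation; rate is the mean speed in m/s.
- r.movej(angles): joint-space move.
- fingers.set_gripper(opening, f_grip=None): opening from 0.0 (shut) to 1.0 (fully open); f_grip is the grip in N (None keeps the last); returns when the fingers have stopped.
- r.wait(seconds).
- r.ik(position, orientation): joint angles nearest the present ones, or None.
- r.observe(): the state.
- read_camera(name): name is "scene" or "side" or "wrist"; returns a dict with "img" (480x640x3 uint8, red, green, blue), "vfov" (degrees; the focal length in pixels is half the picture's height over the tangent of half this angle, whatever the lens; pixels are square), "cx", "cy" (the principal point, pixels), "xyz" and "rotation" of the camera in the world. Camera axes: x right, y down, z forward; pixel columns grow to the right and rows downward; lengths in m; the calibration is good to about 2 mm. A picture is of the moment at which its call begins. There is no depth.
A pose or a line that the arm cannot do raises r.Unreachable and nothing moves.
- r.job_done(): hands the job in, once; it reports no verdict.
The state is a dict: "t": time; "joints": joint angles; "joint_velocities": joint speeds; "tau": joint torques, N m; "ee_pos": TCP position; "eef_rot": TCP orientation; "force": force on the tool from outside, world axes, zero at the start; "moment": the same for the moment, N m; "width": opening from 0.0 (shut) to 1.0 (fully open).
Only numpy, scipy, OpenCV 4.12 (cv2) and the standard library are available. Lean on these libraries where they do the work, as an engineer would, in place of code of your own. Each camera call takes 0.05 s, during which the arm holds its last target.

TASK

Open the wider of the two handle-less bench cupboards: push the carton of screws along the bench out of its door's way, press the door in near its free edge until the catch lets go and it springs ajar, then put a finger behind it and swing it wide open, about square to the cupboard's front or further. Pick nothing up: the carton stays flat on the bench and must not be knocked by the door or against it, and the narrow cupboard's door and everything else stay as they are.

Things in the scene. Friction and masses are not known exactly. Their poses are not given: they have to be found in the camera images.
- wide_cupboard: The WIDER of two handle-less plywood bench cupboards, 210 mm wide (its y), 200 mm deep without the door (its x), 220 mm high, fixed. Origin: centre of its underside, on the bench; x points into the cupboard (the door covers its -x face, towards the robot), y to its left, z up. It may stand left or right of the narrow one, a little turned.
- wide_door (a joint): Angle of the wide cupboard's door, rad: 0 shut, growing as its free (-y) edge swings out to the robot; 1.57 square to the front, 1.75 end stop. Hinged upright on its left (+y) edge. Once the catch is freed and the finger backs off, a spring plunger drives it ajar, to about 0.25 to 0.35; past that it swings with light friction (0.06 N m) and stays where left.
- wide_press (a point): Where to press the wide door: on its outer face, 30 mm from the free edge, 40 mm below its top, 178 mm above the bench; moves with the door; x points into the door, y to the hinge edge. A catch inside holds the door shut: some 4 to 5 N here pushes it in about 5 mm to a firm stop (joint -0.025) and frees the catch, which does not lock again.
- wide_hinge (a point): Top of the wide door's hinge line, at the door's outer left corner: 122 mm before the cupboard's origin, 103 mm left of it, 218 mm up. The door is a flat panel 206 mm wide, 214 mm high, 16 mm thick; shut, a 6 mm gap is left between its back and the carcass. The point turns with the door: -y points along it to the free edge, x from its outer to its inner face.
- carton: Closed cardboard carton of screws, 60 (x) by 100 (y) by 55 mm high, about 0.45 kg, standing flat on the bench in front of the wide door, within its swing. Origin: centre of its underside. It slides when pushed with about 2 to 5 N.
- narrow_cupboard: The narrower cupboard, 140 mm wide, 200 mm deep, 220 mm high, otherwise alike. Origin and axes as for the wide one. To be left shut.
- narrow_door (a joint): Angle of the narrow cupboard's door, rad, 0 shut. It has the same kind of catch; leave it alone.
- glue: Bystander: white glue bottle, 56 mm across, 170 mm high, standing on the bench to the left of the wide door's swing. Origin: centre of its foot.
- pencil_pot: Bystander: steel pot with pencils, 72 mm across, 130 mm high, on top of the narrow cupboard towards its back. Origin: centre of its foot.
- mallet: Bystander: wooden mallet lying flat, 66 mm high, 285 mm long. Origin: under the middle of the head; the handle runs to its -x.
- try_square: Bystander: try square lying flat, 18 mm high, stock 110 mm, blade 150 mm. Origin: under the stock's middle.
- block_plane: Bystander: small metal plane, 170 by 50 mm, 60 mm high, far right on the bench. Origin: centre of its sole.
- tape: Bystander: black tape measure, 62 by 34 mm, 62 mm high, far left on the bench. Origin: centre of its foot.
There are look-alikes about, which are no part of the job. Leave any blue or orange look-alike of the carton alone.

How it is judged:
By the outcome, as a careful person would: the job done as asked, in the order asked, and still so for the second after the job is handed in, with the robot touching nothing.
It also fails if it takes over 64 s, if anything falls off the work surface, if the arm or the gripper's body presses on something with over 40 N, if the wrist force passes 120 N, or if a joint passes its speed limit or range.

## Working session

There is one attempt and no reset: what is moved stays moved. The work goes in short steps, each a Python script; the robot and the scene stay as the last script left them, time stands still between calls to the robot, and variables do not carry over. Pictures are saved under pics/ and viewed, and the job is handed in when it is done.

```bash
ls; mkdir -p pics; python3 - <<'E'
from cell import r, fingers, read_camera
import cv2
for n in ["scene","side","wrist"]:
    d=read_camera(n)
    cv2.imwrite(f"pics/{n}0.png",d["img"][:,:,::-1])
    print(n,d["vfov"],d["cx"],d["cy"],d["xyz"],d["rotation"],[k for k in d])
o=r.observe();print(o)
E
```

```text
pics
scene 57.89958362902221 316.0908827174844 234.8938792939374 [0.78780145 0.63734451 0.90821554] [[-0.91659028  0.29206343 -0.27305898]
 [ 0.39982645  0.67130465 -0.62409044]
 [ 0.00103177 -0.68121144 -0.732086  ]] ['img', 'vfov', 'cx', 'cy', 'xyz', 'rotation']
side 43.91433593182205 312.68908049490324 230.73898554301593 [0.06737763 1.01326458 1.02976633] [[-0.91971516 -0.23998442  0.31069518]
 [-0.39256796  0.56984028 -0.72192275]
 [-0.00379641 -0.78593227 -0.61830094]] ['img', 'vfov', 'cx', 'cy', 'xyz', 'rotation']
wrist 59.28980670721351 321.61394730996176 232.69956634973266 [ 0.32916933 -0.50785037  0.3720596 ] [[ 0.4312958  -0.86013125 -0.27231997]
 [-0.90220483 -0.41225468 -0.12677742]
 [-0.00321997  0.30036696 -0.95381828]] ['img', 'vfov', 'cx', 'cy', 'xyz', 'rotation']
{'t': 0.15, 'joints': array([-1.12399566e+00,  3.14087921e-01, -4.78813805e-02,  1.21018232e+00,
        2.87196585e-05,  1.57076855e+00]), 'joint_velocities': array([-9.56652396e-04, -2.87059863e-04,  2.44823998e-03, -7.31247008e-05,
       -1.02687289e-03, -6.63105227e-04]), 'tau': array([-3.29601044e-04, -5.40044868e+01,  3.40060008e+01,  1.32874015e-02,
       -7.43914097e-05,  1.82566436e-05]), 'ee_pos': array([ 0.25906123, -0.54068552,  0.230604  ]), 'eef_rot': array([[ 9.01822107e-01,  4.32107132e-01, -5.59700196e-04],
       [ 4.32107493e-01, -9.01821263e-01,  1.23466329e-03],
       [ 2.87572749e-05, -1.35529730e-03, -9.99999081e-01]]), 'force': array([-0.85234135,  0.420655  , -0.59794425]), 'moment': array([ 0.02647903, -0.03218041,  0.01691201]), 'width': 0.9974613879399903}
```

View pics/scene0.png

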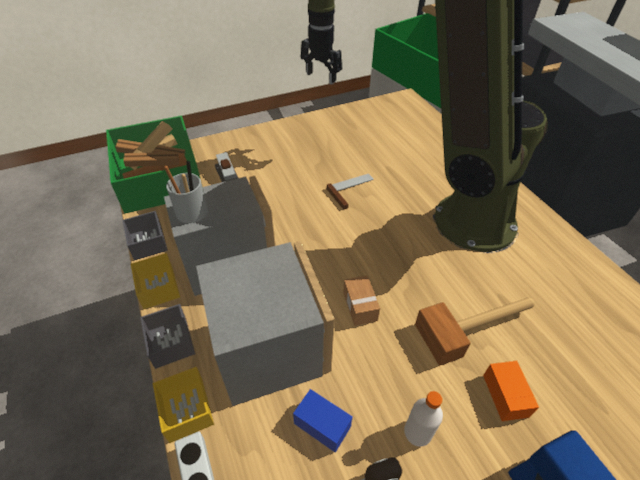

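View pics/side0.png

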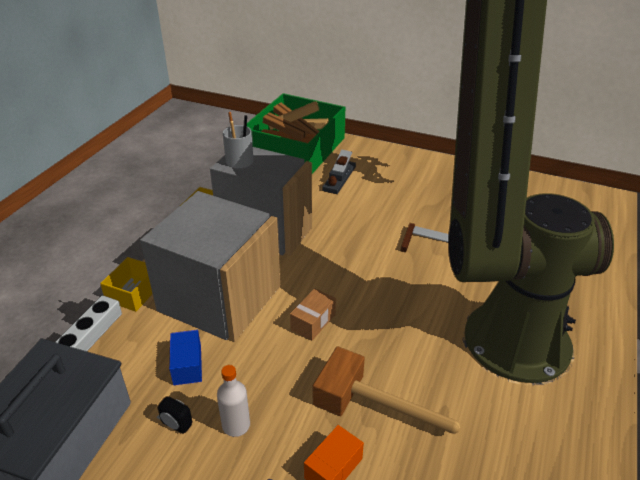

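View pics/wrist0.png

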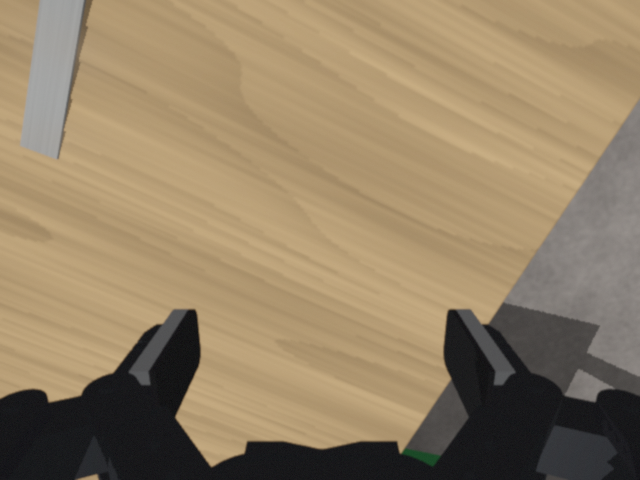

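```bash
cat > h.py <<'E'
import numpy as np, cv2
def K(d):
    f=240/np.tan(np.radians(d["vfov"])/2); return f
def ray(d,uv,z):
    f=K(d); v=np.array([(uv[0]-d["cx"])/f,(uv[1]-d["cy"])/f,1.])
    w=np.array(d["rotation"])@v; c=np.array(d["xyz"]); return c+w*(z-c[2])/w[2]
def proj(d,p):
    q=np.array(d["rotation"]).T@(np.array(p)-np.array(d["xyz"])); f=K(d)
    return np.array([d["cx"]+f*q[0]/q[2],d["cy"]+f*q[1]/q[2]])
def tri(d1,u1,d2,u2):
    A=[];b=[]
    M=np.zeros((3,3));v=np.zeros(3)
    for d,u in((d1,u1),(d2,u2)):
        f=K(d);w=np.array(d["rotation"])@np.array([(u[0]-d["cx"])/f,(u[1]-d["cy"])/f,1.]);w/=np.linalg.norm(w)
        P=np.eye(3)-np.outer(w,w);M+=P;v+=P@np.array(d["xyz"])
    return np.linalg.solve(M,v)
def crop(img,x0,y0,x1,y1,s,name):
    c=cv2.resize(img[y0:y1,x0:x1,::-1],None,fx=s,fy=s,interpolation=cv2.INTER_CUBIC); cv2.imwrite("pics/"+name,c)
E
python3 - <<'E'
from cell import read_camera
from h import *
import pickle
ds={n:read_camera(n) for n in("scene","side")}
pickle.dump(ds,open("d0.pkl","wb"))
crop(ds["scene"]["img"],180,230,400,410,3.5,"c1.png")
crop(ds["side"]["img"],130,140,350,350,2.85,"c2.png")
E
```

```text
(no output)
```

View pics/c1.png

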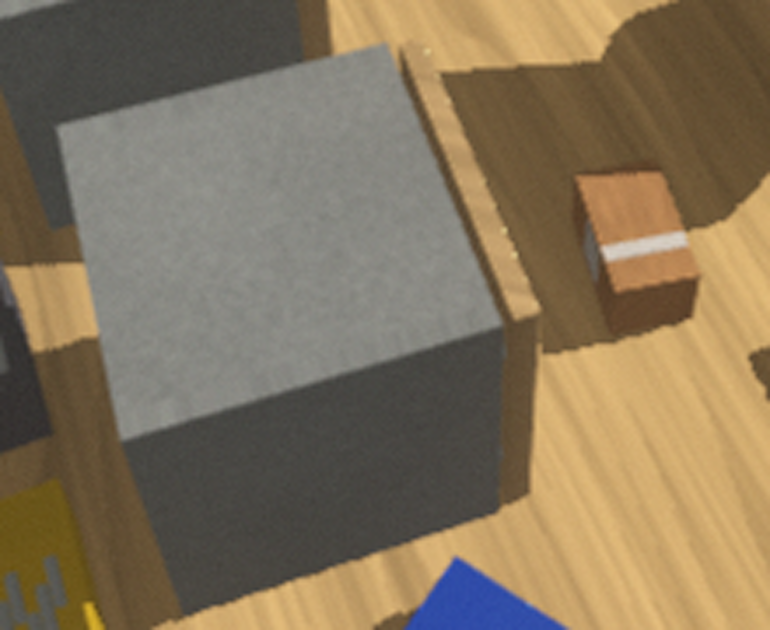

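View pics/c2.png

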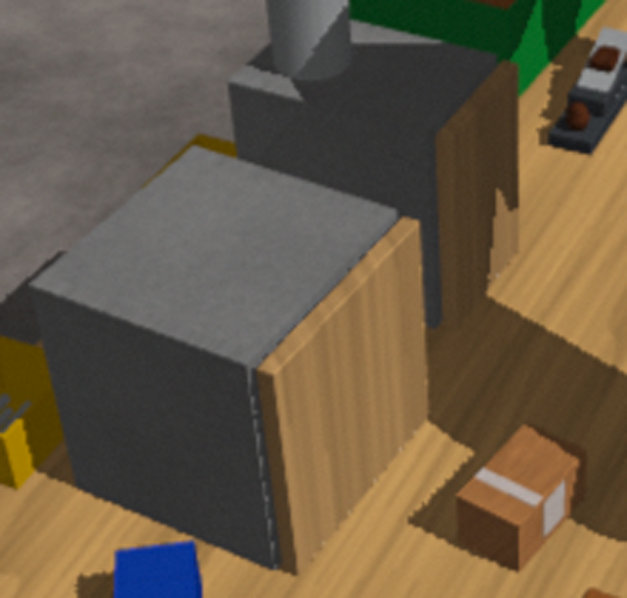

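```bash
python3 - <<'E'
from h import *
import pickle
ds=pickle.load(open("d0.pkl","rb"));S,D=ds["scene"],ds["side"]
s=lambda p:(180+(p[0]+.5)/3.5-.5,230+(p[1]+.5)/3.5-.5)
t=lambda p:(130+(p[0]+.5)/2.85-.5,140+(p[1]+.5)/2.85-.5)
np.set_printoptions(precision=4,suppress=True)
C={"FL(near front)":((503,325),(250,365),.22),"FR":((388,45),(397,215),.22),"BR":((58,127),(200,148),.22),"BL":((122,440),(32,285),.22),"doorL":((540,308),(275,375),.218),"doorR":((425,45),(420,222),.218)}
for k,(a,b,z) in C.items():
    print(k,ray(S,s(a),z)[:2],ray(D,t(b),z)[:2],tri(S,s(a),D,t(b)))
print("carton top")
# scene: far-back(575,175) far-front(660,170), near-robot (698,276), near-cup(610,290)
for k,a,b in(("backR",(575,175),(525,427)),("frontR",(660,170),(580,462)),("frontL",(698,276),(520,510)),("backL",(608,297),(459,492))):
    print(k,ray(S,s(a),.055)[:2],ray(D,t(b),.055)[:2],tri(S,s(a),D,t(b)))
f=lambda d,u,z:ray(d,u,z)
print("glue cap",tri(S,(434,398),D,(229,372)),"mallet head corners z.066")
for u in((418,310),(441,303),(469,345),(445,352)): print(f(S,u,.066)[:2])
print("handle end",f(S,(533,303),.035)[:2],"handle start",f(S,(463,327),.035)[:2])
print("blue",[f(S,u,.055)[:2] for u in((310,392),(352,425),(330,447))])
print("orange",[f(S,u,.055)[:2] for u in((486,365),(518,362),(536,405))])
print("narrow",[f(S,u,.22)[:2] for u in((172,265),(255,178))],[f(D,u,.22)[:2] for u in((213,170),(305,158),(284,187))])
E
```

```text
FL(near front) [0.6062 0.256 ] [0.6056 0.2556] [0.6059 0.2554 0.2194]
FR [0.59   0.0492] [0.5886 0.0535] [0.59   0.0493 0.2182]
BR [0.7888 0.0324] [0.784  0.0331] [0.7887 0.0272 0.2146]
BL [0.8047 0.2405] [0.8044 0.2407] [0.8047 0.2403 0.2196]
doorL [0.5836 0.2533] [0.585  0.2561] [0.5845 0.2552 0.2189]
doorR [0.5687 0.0565] [0.5688 0.0524] [0.5682 0.0553 0.2186]
carton top
backR [0.4669 0.0745] [0.4668 0.0797] [0.4673 0.0758 0.0536]
frontR [0.4102 0.0944] [0.4101 0.0998] [0.4105 0.0956 0.0533]
frontL [0.4288 0.1821] [0.4339 0.1671] [0.4305 0.1825 0.0656]
backL [0.4909 0.1728] [0.486  0.1681] [0.4881 0.1677 0.0508]
glue cap [0.4786 0.4409 0.1658] mallet head corners z.066
[0.3539 0.2271]
[0.2947 0.2321]
[0.3018 0.3461]
[0.3587 0.3392]
handle end [0.074  0.3053] handle start [0.2683 0.2924]
blue [array([0.6532, 0.3003]), array([0.6049, 0.3916]), array([0.6599, 0.4106])]
orange [array([0.2915, 0.3947]), array([0.2252, 0.4162]), array([0.2554, 0.5022])]
narrow [array([0.8334, 0.0104]), array([ 0.5927, -0.1852])] [array([ 0.8044, -0.0629]), array([ 0.613 , -0.2063]), array([ 0.6059, -0.0631])]
```

```bash
python3 - <<'E'
from h import *
import pickle
ds=pickle.load(open("d0.pkl","rb"));S,D=ds["scene"],ds["side"]
a=cv2.resize(S["img"][265:335,330:395,::-1],None,fx=6,fy=6,interpolation=cv2.INTER_CUBIC)
b=cv2.resize(D["img"][280:350,280:345,::-1],None,fx=6,fy=6,interpolation=cv2.INTER_CUBIC)
cv2.imwrite("pics/c3.png",np.hstack([a,b]))
for n,d in ds.items():
    hsv=cv2.cvtColor(d["img"],cv2.COLOR_RGB2HSV)
    print(n,hsv[300,350 if n=="scene" else 312],hsv[315,310])
print("square",[ray(S,u,.018)[:2] for u in((327,188),(345,208),(372,178))])
from cell import r
R=lambda x,z:np.c_[x,np.cross(z,x),z]
yaw=-.078;ex=np.array([np.cos(yaw),np.sin(yaw),0]);ey=np.array([-ex[1],ex[0],0]);ez=np.array([0,0,1.])
H=np.array([.584,.2563,0]);P=H-.176*ey+[0,0,.178]
for t in(0,15,30,45,60):
    t=np.radians(t);z=np.cos(t)*ex-np.sin(t)*ez;x=np.cross(ey,z)
    for s in(1,-1):print(np.degrees(t),s,(s*x).round(2),r.ik(P-.05*z,R(s*x,z)),r.ik(P+0.01*z,R(s*x,z)))
E
```

```text
scene [16 67 95] [ 26  14 144]
side [ 14 159 151] [ 13 152 154]
square [array([ 0.34478038, -0.29094626]), array([ 0.33322006, -0.18740082]), array([ 0.1928626, -0.2777685])]
0.0 1 [ 0.  0. -1.] None None
0.0 -1 [-0. -0.  1.] None None
14.999999999999998 1 [-0.26  0.02 -0.97] None None
14.999999999999998 -1 [ 0.26 -0.02  0.97] None None
29.999999999999996 1 [-0.5   0.04 -0.87] None None
29.999999999999996 -1 [ 0.5  -0.04  0.87] None None
45.0 1 [-0.7   0.06 -0.71] [ 0.32542285 -0.29244743 -1.0233599   0.09627849 -0.28128252  0.29312298] None
45.0 -1 [ 0.7  -0.06  0.71] [ 0.32542285 -0.29244743 -1.0233599   0.09627849 -0.28128252 -2.84846967] None
59.99999999999999 1 [-0.86  0.07 -0.5 ] [ 0.2463919  -0.16106485 -0.73073731  0.50040335 -0.16004864  0.2833815 ] [ 0.22366693 -0.049285   -0.76540798  0.35084901 -0.14910805  0.26322301]
59.99999999999999 -1 [ 0.86 -0.07  0.5 ] [ 0.2463919  -0.16106485 -0.73073731  0.50040335 -0.16004864 -2.85821115] [ 0.22366693 -0.049285   -0.76540798  0.35084901 -0.14910805 -2.87836964]
```

View pics/c3.png

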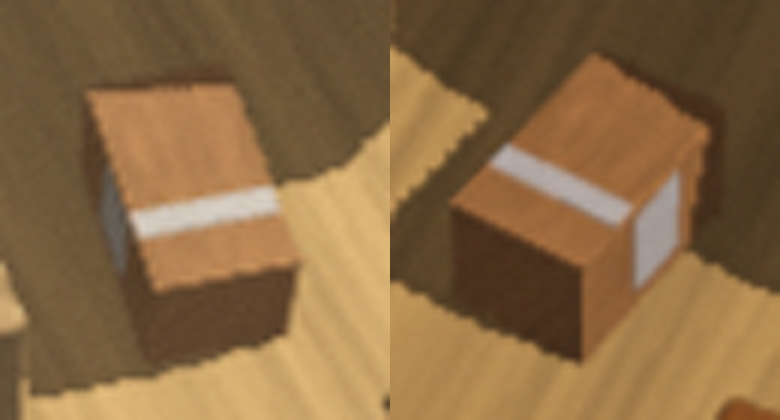

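```bash
cat >> h.py <<'E'
def Rz(x,z): 
    x=np.array(x)/np.linalg.norm(x); return np.c_[x,np.cross(z,x),z]
yaw=-.078;ex=np.array([np.cos(yaw),np.sin(yaw),0]);ey=np.array([-ex[1],ex[0],0]);ez=np.array([0,0,1.])
H=np.array([.584,.2563,0])
def carton(S,su,D,du,z=.055):
    """corners order backR frontR frontL backL"""
    for d,us in((S,su),(D,du)):
        if us is None: continue
        p=np.array([ray(d,u,z)[:2] for u in us]); c=p.mean(0)
        l=(p[3]-p[0]+p[2]-p[1])/2; w=(p[0]-p[1]+p[3]-p[2])/2
        print("c",c.round(4),"len",np.linalg.norm(l).round(4),"wid",np.linalg.norm(w).round(4),"yaw",np.degrees(-np.arctan2(l[0],l[1])).round(1),np.degrees(np.arctan2(w[1],w[0])).round(1))
E
python3 - <<'E'
from h import *
import pickle
ds=pickle.load(open("d0.pkl","rb"));S,D=ds["scene"],ds["side"]
su=[(330+a/6-.4,265+b/6-.4) for a,b in((87,92),(235,85),(298,260),(155,292))]
du=[(280+a/6-.4,280+b/6-.4) for a,b in((205,55),(320,130),(193,265),(62,205))]
carton(S,su,D,du)
from cell import r
p=np.radians(-14); c=np.array([.449,.13]);d=np.array([np.sin(-p),np.cos(p)])
print(d)
for s in(1,-1):
    for q in(.09,.075,-.07,-.09):
        pt=c+d*q
        print(s,q,pt,r.ik([*pt,.03],Rz([s*d[0],s*d[1],0],np.array([0,0,-1.]))))
E
```

```text
c [0.4473 0.1312] len 0.0921 wid 0.0592 yaw -11.3 -14.8
c [0.4484 0.1326] len 0.091 wid 0.0589 yaw -11.1 -14.6
[0.2419219  0.97029573]
1 0.09 [0.47077297 0.21732662] [ 0.4324897   0.3351041  -0.51823872  0.71745351  0.          2.24763212]
1 0.075 [0.46714414 0.20277218] [ 0.40952593  0.32043269 -0.54002889  0.71033475  0.          2.22466835]
1 -0.07 [0.43206547 0.0620793 ] [ 0.14270366  0.20311064 -0.70414028  0.66354541  0.          1.95784608]
1 -0.09 [0.42722703 0.04267338] [ 0.09955436  0.19128083 -0.71962434  0.65989115  0.          1.91469678]
-1 0.09 [0.47077297 0.21732662] [ 0.4324897   0.3351041  -0.51823872  0.71745351  0.         -0.89396054]
-1 0.075 [0.46714414 0.20277218] [ 0.40952593  0.32043269 -0.54002889  0.71033475  0.         -0.91692431]
-1 -0.07 [0.43206547 0.0620793 ] [ 0.14270366  0.20311064 -0.70414028  0.66354541  0.         -1.18374657]
-1 -0.09 [0.42722703 0.04267338] [ 0.09955436  0.19128083 -0.71962434  0.65989115  0.         -1.22689588]
```

```bash
python3 - <<'E'
from cell import r, fingers, read_camera
from h import *
d=np.array([.225,.974,0]);E0=np.array([.457,.177,0]);dn=np.array([0,0,-1.])
A=Rz(-d,dn)
fingers.set_gripper(0.25)
a=E0+.040*d
r.move_ptp(a+[0,0,.33],A)
r.move_linear(a+[0,0,.12],rate=.25)
r.move_linear(a+[0,0,.028],rate=.12)
o=r.observe();print(o["t"],o["ee_pos"],o["force"],o["width"])
for n in("side","wrist"):
    cv2.imwrite(f"pics/{n}1.png",read_camera(n)["img"][:,:,::-1])
E
```

```text
5.5667 [0.46667349 0.21629022 0.0287477 ] [0.50382386 0.65482256 0.20619709] 0.25277766594703227
```

```bash
python3 -c "
import cv2,numpy as np
a=cv2.imread('pics/side1.png');b=cv2.imread('pics/wrist1.png')
cv2.imwrite('pics/j1.png',np.hstack([cv2.resize(a[150:450,150:450],(400,400)),cv2.resize(b,(400,300)).copy() if 0 else cv2.copyMakeBorder(cv2.resize(b,(400,300)),0,100,0,0,0)]))"
```

```text
(no output)
```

View pics/j1.png

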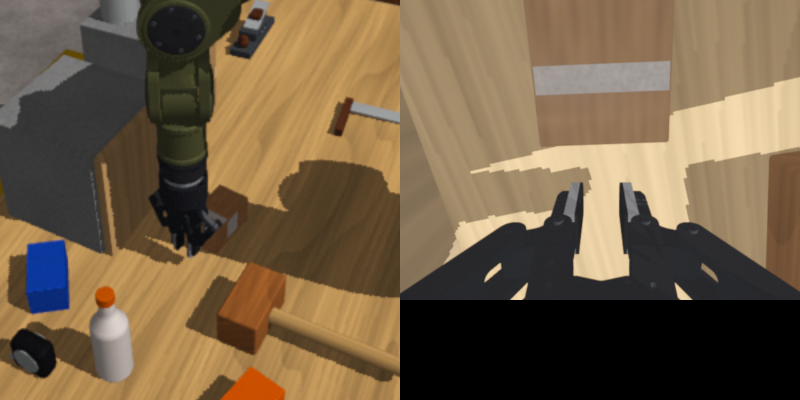

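The wrist view shows the carton end (full-picture bottom edge about (855→1070)/… i.e. half-scale (545–668,145)) square to and centred on the two fingers (half-scale x 577 and 627); nothing else is close. Pushing.

```bash
python3 - <<'E'
from cell import r, fingers, read_camera
from h import *
d=np.array([.225,.974,0]);E0=np.array([.457,.177,0])
d/=np.linalg.norm(d)
a=E0+.040*d+[0,0,.028]
for q,v in((.035,.08),(.10,.07),(.178,.07)):
    r.move_linear(a-d*q,rate=v); o=r.observe();print(o["t"],o["ee_pos"],o["force"].round(2))
r.move_linear(a-d*.148,rate=.1)
e=a-d*.148
r.move_linear(e+[0,0,.12],rate=.2)
fingers.set_gripper(0.0)
r.move_linear([.42,.10,.30],rate=.25)
print(r.observe()["t"],r.observe()["width"])
w=read_camera("wrist")["img"];s=read_camera("scene")["img"]
import cv2
cv2.imwrite("pics/j2.png",np.hstack([cv2.resize(s[150:450,150:450],(400,400)),cv2.copyMakeBorder(cv2.resize(w,(400,300)),0,100,0,0,0)])[:,:,::-1])
E
```

```text
6.25 [0.45795437 0.18123229 0.02805496] [ 0.2  -0.85 -0.34]
7.325 [0.44348464 0.11837566 0.02797242] [ 0.22 -0.19 -0.36]
8.5917 [0.42601186 0.04243123 0.02800578] [-0.76  0.95 -0.26]
10.9 0.003149805335166626
```

View pics/j2.png

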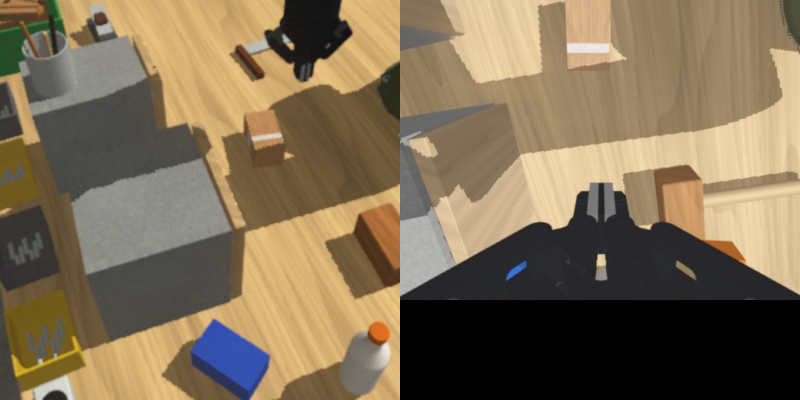

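```bash
python3 - <<'E'
from cell import r, fingers, read_camera
from h import *
t=np.radians(60);z=np.cos(t)*ex-np.sin(t)*ez;A=Rz(np.cross(ey,z),z)
P=H-.176*ey+[0,0,.173]
r.move_ptp(P-.09*ex+[0,0,.06],A)
r.move_linear(P-.03*ex,rate=.15)
f0=r.observe()["force"];print(r.observe()["t"],f0)
for k in range(30):
    q=-.020+.0015*k
    if q>.012: break
    r.move_linear(P+q*ex,rate=.04)
    o=r.observe();f=(o["force"]-f0)@ex;print(round(q,4),round((o["ee_pos"]-P)@ex,4),f.round(2))
    if f<-9: break
print(o["t"],o["ee_pos"])
E
```

```text
13.0167 [ 0.24037998  0.12300986 -0.17891447]
-0.02 -0.0197 -0.33
-0.0185 -0.0185 0.27
-0.017 -0.0169 -0.18
-0.0155 -0.0154 -0.57
-0.014 -0.0139 -0.37
-0.0125 -0.0124 -0.15
-0.011 -0.0109 0.04
-0.0095 -0.0094 -0.18
-0.008 -0.008 -0.2
-0.0065 -0.0067 -3.99
-0.005 -0.0052 -4.64
-0.0035 -0.0036 -4.31
-0.002 -0.0027 -8.61
-0.0005 -0.0023 -19.26
16.6667 [0.5679723  0.08102224 0.17257281]
```

```bash
python3 - <<'E'
from cell import r, fingers, read_camera
from h import *
P=H-.176*ey+[0,0,.173]
r.move_linear(P-.11*ex,rate=.2)
r.move_linear(P-.13*ex-.05*ey+[0,0,.17],rate=.25)
print(r.observe()["t"])
for n in("scene","side"):
    im=read_camera(n)
    import pickle; pickle.dump(im,open(n+"3.pkl","wb"))
    img=im["img"]
    crop(img,*( (180,210,420,390) if n=="scene" else (130,140,370,350)),3 if n=="scene" else 2.8,n+"3.png")
E
```

```text
18.2333
```

View pics/scene3.png

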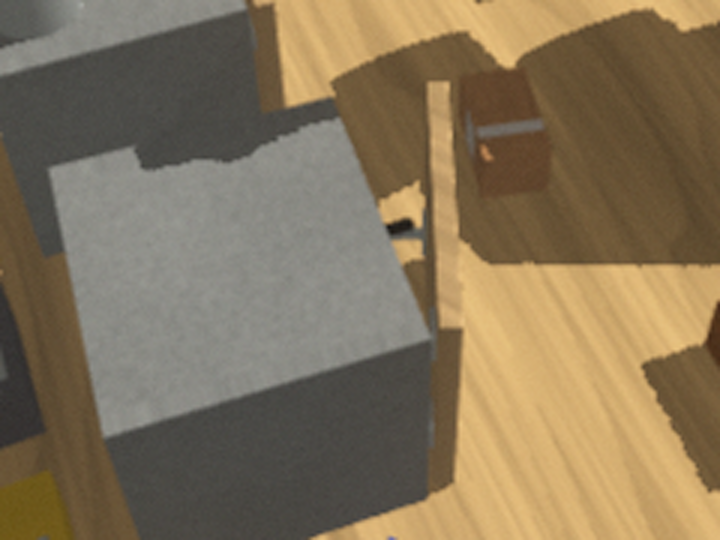

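View pics/side3.png

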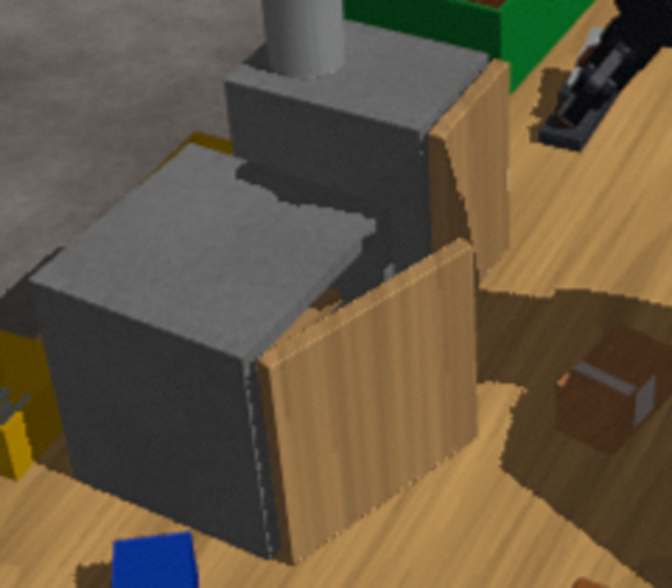

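```bash
python3 - <<'E'
from cell import r
from h import *
import pickle
S=pickle.load(open("scene3.pkl","rb"));D=pickle.load(open("side3.pkl","rb"))
s=lambda a:(180+a[0]/3-.3,210+a[1]/3-.3); t=lambda a:(130+a[0]/2.8-.3,140+a[1]/2.8-.3)
for a,b in(((450,82),(473,243)),((427,84),(458,239))):
    p=[ray(S,s(a),.218),ray(D,t(b),.218),tri(S,s(a),D,t(b))]
    for q in p:
        w=q-H; x,y=w@ex,w@ey; print(q.round(4),"cup",round(x,4),round(y,4),"th",np.arctan2(-x,-y).round(3),np.hypot(x,y).round(4))
print("thing",tri(S,s((388,230)),D,t((390,272))), [ray(S,s((400,228)),h)[:2] for h in(.05,.12,.2)])
# carton
print("carton", [ray(S,s(a),.055)[:2] for a in((485,165),(548,158),(462,75),(520,70))])
dn=np.array([0,0,-1.])
for th in(.35,.8,1.2,1.6,1.72):
    for rho,off in ((.18,.04),):
        u=-np.sin(th)*ex-np.cos(th)*ey;n=np.cos(th)*ex-np.sin(th)*ey
        p=H+rho*u+off*n+[0,0,.165]; print(th,p.round(3),r.ik(p,Rz(-ex,dn)),r.ik(p,Rz(-n,dn)))
E
```

```text
[0.5059 0.0665 0.218 ] cup -0.0631 -0.1953 th 0.312 0.2053
[0.5101 0.0635 0.218 ] cup -0.0586 -0.198 th 0.288 0.2064
[0.5075 0.0697 0.2227] cup -0.0617 -0.192 th 0.311 0.2016
[0.5219 0.0617 0.218 ] cup -0.0467 -0.1989 th 0.231 0.2043
[0.5233 0.0634 0.218 ] cup -0.0455 -0.197 th 0.227 0.2022
[0.5227 0.0636 0.2192] cup -0.0461 -0.1969 th 0.23 0.2022
thing [0.57563158 0.11763252 0.18273307] [array([0.54213418, 0.05774232]), array([0.56217193, 0.10501734]), array([0.58507222, 0.15904593])]
carton [array([0.45214329, 0.02968279]), array([0.39997107, 0.04409988]), array([ 0.42588305, -0.07177928]), array([ 0.37545022, -0.05653703])]
0.35 [0.546 0.076 0.165] [ 0.13826688  0.2577029  -0.2762742   1.03681923  0.          0.21626688] [ 0.13826688  0.2577029  -0.2762742   1.03681923  0.          0.56626688]
0.8 [0.471 0.111 0.165] [ 0.23053355  0.13606602 -0.42774975  1.00698055  0.          0.30853355] [ 0.23053355  0.13606602 -0.42774975  1.00698055  0.          1.10853355]
1.2 [0.423 0.166 0.165] [ 0.37390242  0.08215075 -0.48908704  0.99955853  0.          0.45190242] [ 0.37390242  0.08215075 -0.48908704  0.99955853  0.          1.65190242]
1.6 [0.401 0.236 0.165] [ 0.53182056  0.10134996 -0.46766137  1.001785    0.          0.60982056] [ 0.53182056  0.10134996 -0.46766137  1.001785    0.          2.20982056]
1.72 [0.4   0.258 0.165] [ 0.57306693  0.12093115 -0.44533421  1.00453097  0.          0.65106693] [ 0.57306693  0.12093115 -0.44533421  1.00453097  0.          2.37106693]
```

```bash
python3 - <<'E'
from cell import r, fingers, read_camera
from h import *
dn=np.array([0,0,-1.]);A=Rz(-ex,dn)
I=H-.009*ex-.192*ey
r.move_ptp(I+[0,0,.31],A)
r.move_linear(I+[0,0,.165],rate=.12)
o=r.observe();print(o["t"],o["ee_pos"]-I,o["force"].round(2))
S=read_camera("scene");D=read_camera("side")
cv2.imwrite("pics/j4.png",np.hstack([cv2.resize(S["img"][210:390,230:410],(400,400)),cv2.resize(D["img"][150:350,200:400],(400,400))])[:,:,::-1])
E
```

```text
20.5667 [5.80636073e-04 6.33532623e-05 1.65841272e-01] [-0.08 -0.57  0.08]
```

View pics/j4.png

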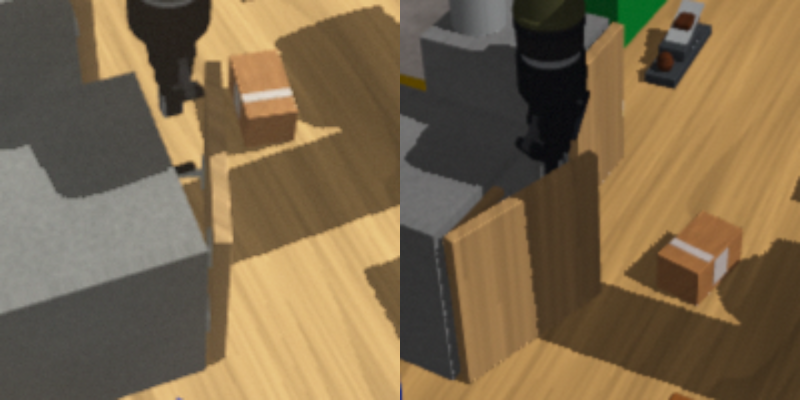

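Both views show the fingers (left picture ~(175,105)) down between the carcass front and the door's free edge (~(212,65)), no contact force, and the carton clear beyond the door. Now I swing it.

```bash
python3 - <<'E'
from cell import r, fingers, read_camera
from h import *
f0=r.observe()["force"]
for k,th in enumerate([.35,.5,.65,.8,.95,1.1,1.25,1.38,1.5,1.58,1.65]):
    u=-np.sin(th)*ex-np.cos(th)*ey;n=np.cos(th)*ex-np.sin(th)*ey
    r.move_linear(H+.185*u+.030*n+[0,0,.165],rate=.07 if k<8 else .04)
    o=r.observe();f=o["force"]-f0;print(th,round(o["t"],2),f.round(2))
    if np.linalg.norm(f)>10: print("stop");break
r.wait(.3)
S=read_camera("scene");D=read_camera("side")
import pickle;pickle.dump((S,D),open("d5.pkl","wb"))
cv2.imwrite("pics/j5.png",np.hstack([cv2.resize(S["img"][210:450,230:470],(400,400)),cv2.resize(D["img"][150:450,150:450],(400,400))])[:,:,::-1])
E
```

```text
0.35 21.21 [ 0.36 -0.71 -1.98]
0.5 21.76 [ 0.98 -1.32 -0.57]
0.65 22.31 [-0.36 -0.31 -0.64]
0.8 22.86 [-0.78 -0.66 -1.11]
0.95 23.41 [ 0.45 -0.47 -0.42]
1.1 23.96 [-0.4  -1.07 -1.34]
1.25 24.51 [-0.24 -1.3   0.12]
1.38 25.01 [ 0.3  -1.98 -0.82]
1.5 25.72 [-0.91 -0.61 -1.31]
1.58 26.24 [-0.09 -0.97 -0.62]
1.65 26.72 [ -1.32 -19.62   8.58]
stop
```

View pics/j5.png

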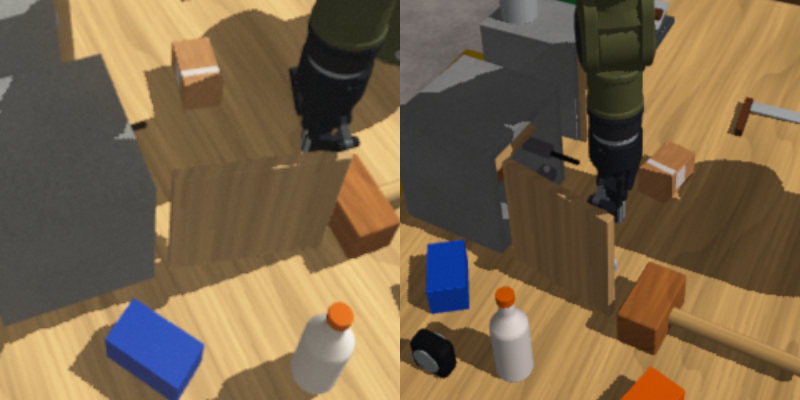

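```bash
python3 - <<'E'
from cell import r, fingers, read_camera
from h import *
th=1.65;u=-np.sin(th)*ex-np.cos(th)*ey;n=np.cos(th)*ex-np.sin(th)*ey
p=r.observe()["ee_pos"]
r.move_linear(p+.05*n,rate=.06)
r.move_linear(p+.06*n+[0,0,.17],rate=.2)
r.move_ptp([.36,-.20,.38],Rz([1,0,0],np.array([0,0,-1.])))
o=r.observe();print(o["t"],o["force"].round(2))
S=read_camera("scene");D=read_camera("side")
import pickle;pickle.dump((S,D),open("d6.pkl","wb"))
crop(S["img"],180,200,500,440,2.4,"s6.png");crop(D["img"],130,130,450,450,1.8,"e6.png")
E
```

```text
30.9833 [-0.48 -0.1   0.49]
```

View pics/s6.png

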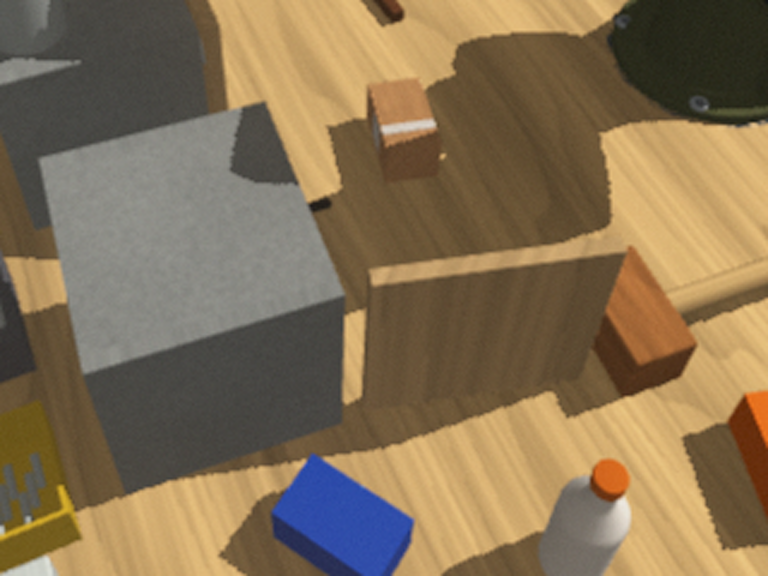

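View pics/e6.png

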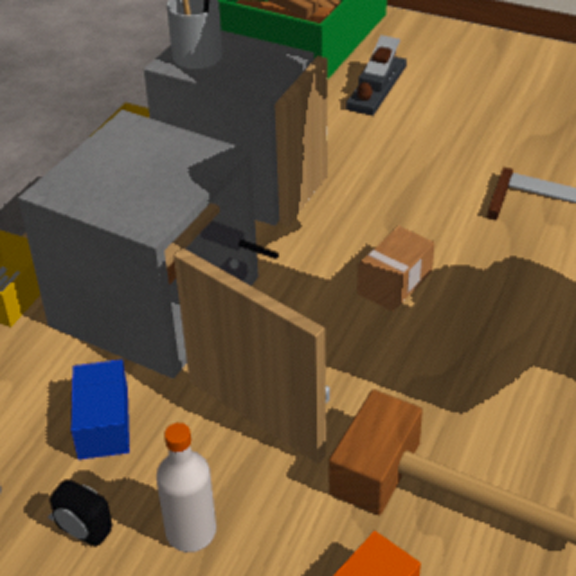

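```bash
python3 - <<'E'
from h import *
import pickle
S,D=pickle.load(open("d6.pkl","rb"));d0=pickle.load(open("d0.pkl","rb"))
s=lambda a:(180+a[0]/2.4-.3,200+a[1]/2.4-.3); t=lambda a:(130+a[0]/1.8-.3,130+a[1]/1.8-.3)
for n,a,b in(("free outer",(627,254),(307,330)),("hinge outer",(371,283),(175,253)),("free inner",(622,238),(324,327))):
    for q in(ray(S,s(a),.218),ray(D,t(b),.218),tri(S,s(a),D,t(b))):
        w=q-H;print(n,q.round(3),"th",np.arctan2(-(w@ex),-(w@ey)).round(3),np.hypot(w@ex,w@ey).round(3))
# mallet / glue cap / blue shift: saturation masks
for nm,A,B in(("scene",d0["scene"],S),("side",d0["side"],D)):
    ha=cv2.cvtColor(A["img"],cv2.COLOR_RGB2HSV);hb=cv2.cvtColor(B["img"],cv2.COLOR_RGB2HSV)
    for c,lo,hi in(("blue",(110,150,60),(130,255,255)),("orange",(3,220,120),(12,255,255)),("head",(5,170,60),(14,215,190))):
        for h in(ha,hb):
            m=cv2.inRange(h,lo,hi);n,l,st,ce=cv2.connectedComponentsWithStats(m)
            print(nm,c,[(st[i,4],ce[i].round(1).tolist()) for i in np.argsort(-st[1:,4])[:3]+1])
E
```

```text
free outer [0.387 0.31  0.218] th 1.759 0.204
free outer [0.399 0.304 0.218] th 1.746 0.191
free outer [0.394 0.315 0.23 ] th 1.794 0.199
hinge outer [0.583 0.254 0.218] th 0.279 0.003
hinge outer [0.585 0.253 0.218] th -0.391 0.004
hinge outer [0.584 0.255 0.22 ] th 0.147 0.001
free inner [0.382 0.296 0.218] th 1.685 0.206
free inner [0.384 0.293 0.218] th 1.676 0.203
free inner [0.383 0.296 0.221] th 1.69 0.205
scene blue [(np.int32(1639), [323.6, 416.8]), (np.int32(4), [551.0, 459.5]), (np.int32(3), [558.0, 469.3])]
scene blue [(np.int32(1651), [323.6, 416.8]), (np.int32(2), [596.0, 476.5]), (np.int32(1), [552.0, 444.0])]
scene orange [(np.int32(362), [506.2, 383.6]), (np.int32(24), [517.4, 374.0]), (np.int32(13), [516.5, 386.6])]
scene orange [(np.int32(242), [504.2, 383.5]), (np.int32(7), [508.9, 365.4]), (np.int32(7), [508.0, 370.1])]
scene head [(np.int32(669), [445.7, 330.9]), (np.int32(48), [431.0, 403.8]), (np.int32(27), [488.2, 387.9])]
scene head [(np.int32(380), [451.0, 337.6]), (np.int32(107), [441.5, 318.1]), (np.int32(41), [431.1, 404.4])]
side blue [(np.int32(1543), [185.0, 357.3])]
side blue [(np.int32(1549), [185.1, 357.2])]
side orange [(np.int32(1978), [335.9, 455.2]), (np.int32(137), [228.9, 372.0])]
side orange [(np.int32(1981), [335.8, 455.2]), (np.int32(125), [228.8, 372.3])]
side head [(np.int32(3422), [104.8, 145.5]), (np.int32(2196), [337.7, 379.8]), (np.int32(903), [401.8, 137.1])]
side head [(np.int32(3643), [111.6, 142.7]), (np.int32(2226), [337.6, 380.2]), (np.int32(1535), [419.0, 140.7])]
```

```bash
python3 -c "
from cell import r
r.job_done();print(r.observe()['t'])"
```

```text
the job is handed in; nothing more can be done
the job is handed in; nothing more can be done
```

The wide cupboard's door is open to about 1.75 rad, its end stop, and I handed the job in. The last clock reading before that was 31 s, under the 64 s limit.

- **Carton:** I pushed it about 14 cm to the right, flat on the bench. Its nearest corner is about 0.26 m from the hinge, against the door's 0.206 m swing.
- **Catch:** I pressed the door near its free edge until it reached its firm stop. The force was about 4–5 N while it moved in and peaked at 19 N at the stop. It then sprang ajar to about 0.30 rad.
- **Swing:** I lowered the shut fingers behind the free edge, swung the door round and backed away.

**Last checks:** Both cameras put the door at about 1.75 rad. The blue and orange boxes and the glue bottle's cap showed no shift, and the mallet head matched in the side view. I checked the other bystanders and the narrow door only by eye, and they looked unchanged. The arm was clear, with no force on it.

**What didn't agree:**
- The swing was aimed at 1.65 rad, but the fingers pressed the door against its end stop with about 20 N just before I backed off.
- The scene view's mallet check didn't match its first picture: the open door hides part of the mallet and its shadow falls there.
- The carton first measured 92 mm long instead of 100 mm, most likely because its far end was in shadow.

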